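# Load the shaker stand with the trowel and hold its dial in the third notch

### The arm

A 6-joint arm with a two-finger parallel gripper is mounted at the origin on the work surface. World frame = base frame: x ahead of the robot, y to its left, z up, the work surface at z = 0. Lengths are in m, angles in rad, forces in N, time in s.
With the tool pointing down it reaches from about 0.3 to 0.85 m from the base axis. Payload 4.2 kg.
Tool frame: the origin (TCP) lies midway between the tips of the shut fingers; the grasp point (between the pads) lies behind it (r.grip_depth is the z of the grasp point in the tool frame, in m); z points along the fingers, y is the direction in which the jaws open and shut (so a half turn about z gives the same grasp; the last joint's range is limited). The gripper opens to 91 mm and grips with 3 to 60 N. Pads are 32 mm wide; open, the fingers measure 118 mm over their backs; the gripper's body (76 mm by 178 mm) begins 60 mm behind the grasp point.
Start: joints at [-1.16, 0.32, 1.565, -0, 1.257, -0.02], TCP at [0.24, -0.522, 0.214] pointing down, gripper open.
Joint ranges: [-3.11, 3.11], [-0.84, 2.01], [0.21, 2.61], [-1.34, 4.49], [0.05, 2.63], [-2.56, 2.56]. Speed limits (rad/s): [2.57, 2.57, 3.14, 3.14, 3.14, 3.14].

### API

Orientations are given as a 3x3 rotation matrix whose columns are the frame's x, y, z axes.
In Python, from bench import r gives the robot as it stands. Calls block until the motion is done:
- r.move_to(position, orientation): joint-space move of the TCP to a pose.
- r.servo_line(position, orientation=None, speed=0.15): straight line of the TCP; orientation=None keeps the orientation; speed is the mean speed in m/s.
- r.move_joints(angles): joint-space move.
- r.command_gripper(opening): finger opening in m; the grip force is fixed at half the most; returns when the fingers have stopped.
- r.dwell(seconds).
- r.solve_ik(position, orientation): joint angles nearest the present ones, or None.
- r.snapshot(name): name is "scene" or "top" or "wrist"; returns (picture, depth): 384x512x3 uint8, blue, green, red; 384x512 float32, m along the optical axis (not along the pixel's ray), 0 where there is no reading.
- r.calibration(name): a dict with "fx", "fy", "cx", "cy" (pixels), "world_from_camera" (4x4, takes a point from camera to world coordinates). Camera axes: x right, y down, z forward; pixel columns grow to the right and rows downward; lengths in m; the calibration is good to about 2 mm. The wrist camera is an equidistant fisheye: a pixel r from the principal point sees the ray r / f radians off the axis. A picture is of the moment at which its call begins: read the wrist's pose just before it. calibration takes no time and is no camera call; for the wrist camera it gives the pose at the moment of the call.
A pose or a line that the arm cannot do raises r.MotionError and nothing moves.
- r.sign_off(): hands the job in, once; it reports no verdict.
Trained networks look in the newest picture that a camera, given by its name, has taken for a name from the list of things; names that differ only in an ending like _2 or _b are one class to them, and where a whole thing is asked for, a point or a joint stands for the part that bears it (a point fixed in the world has none). Each returns a list of dicts, best first, with "p" (0 to 1); they miss things now and then, are a little off and sometimes report something else, mostly with a low value. They report only what shows in the picture. A call takes as long as a camera call. They do not tell look-alikes from the thing itself.
- r.recognise(target, camera): "extent" ([left, top, right, bottom] as shares, 0 to 1, of the picture: columns of its width, rows of its height, round what is visible of it).
- r.trace(target, camera): "pixels" (384x512 bool, what is visible of it) and "extent" ([left, top, right, bottom] as shares, 0 to 1, of the picture: columns of its width, rows of its height, round what is visible of it).
Readings, each from a call of its own:
- r.get_time(): time.
- r.get_joints(): joint angles.
- r.get_joint_vel(): joint speeds.
- r.get_joint_efforts(): joint torques, N m.
- r.get_tcp_pos(): TCP position.
- r.get_ee_rot(): TCP orientation.
- r.get_contact_force(): force on the tool from outside, world axes, zero at the start.
- r.get_wrist_torque(): the same for the moment, N m.
- r.get_gripper_width(): finger opening in m.
Only numpy, scipy, OpenCV 4.12 (cv2) and the standard library are available. Lean on these libraries where they do the work, as an engineer would, in place of code of your own. Each camera call takes 0.05 s, during which the arm holds its last target.

### The job

Slide the trowel under the metal plate that carries the grey cement pat, lift it off the blue rack and set it centred and square on the two rails of the green shaker stand, without the gripper touching the plate or pat and without running the dial early. Pull the trowel out and lay it flat on the bench, then press the stand's red dial bar down past its first two notches to the third, at the bottom of its travel, and finish while still holding it there: the dial springs back if let go. Leave everything else on the bench where it is.

Things in the scene. Friction and masses are not known exactly. Their poses are not given: they have to be found in the camera images.
- plate: aluminium plate 100 (its x) x 90 (its y) x 5 thick with a rigid grey cement pat, diameter 68 and 14 high, fixed on it; about 0.2 kg. Starts lying on the two rails of the rack. Origin: centre of its underside; z up.
- rack: blue rack fixed to the bench, place and yaw vary. Slab 112 (x) x 98 (y) x 8 high; on it two upright rails 8 thick, 92 long, along its y at x = -34 and +34, tops 34 above the bench: under the plate is a slot 60 wide, 26 high, open at both y ends. Origin: centre of its underside, on the bench.
- trowel: flat steel trowel, 0.26 kg, lying on the bench between rack and stand, tip roughly to world +y. Origin: underside of the blade below the handle's middle; x points to the tip. Blade 44 wide, 3 thick, x -45 to +140. Wooden handle along x, 84 long, 22 wide, 24 high, its middle 60 above the blade's underside, on posts 12 wide at x = -30 and +30.
- trowel_tip (a point): middle of the tip edge of the trowel's blade, on its underside, 140 from the trowel's origin; the blade is clear from 34 in front of the origin to here.
- stand: green shaker stand fixed to the bench, place and yaw vary. Origin: on the bench below the centre of its steel deck; x points away from the robot, y left. Green base x -60 to 115, y -58 to 58, 45 high; deck top 55 high; control box at x 65 to 110, y -52 to 25, 140 high, with the dial and a brass detent pin (to 155 high) on its far (+x) face.
- stand_seat (a point): where the plate's origin belongs: centre between the tops of the stand's two rails, 81 above the bench, above the stand's origin. The rails are like the rack's: 8 thick, 92 long, along the stand's y at x = -34 and +34, rising 26 from the deck; slot between them 60 wide, open at both y ends.
- dial (a joint): rad: 0 = released, bar up; grows as the bar is pressed down. Notches (weak clicks) at 0.30, 0.60 and the third at 0.90; hard stop at 0.96. A spring drives it back to 0 from every notch. Axis along the stand's x through stand (120, -5, 104); the bar's middle is 70 from it, towards stand +y, 0.45 rad above level at 0. Takes 3 N at first, 7 to 10 N at the third.
- press_bar (a point): red round bar on the dial's arm, diameter 18, 40 long along the stand's x. This point: the middle of the bar, on its centre line. At joint 0 it is at stand (122, 58, 134), at the third notch at stand (122, 58, 74). Press it from above.
- bowl: bystander, not to be disturbed: steel mixing bowl, rim diameter 124, 70 high. Origin: on its underside.
- jar: bystander, not to be disturbed: sample jar with blue lid, diameter 64, 100 high. Origin: on its underside.
- core: bystander, not to be disturbed: grey concrete cylinder, diameter 50, 70 high. Origin: on its underside.
- mould: bystander, not to be disturbed: dark steel three-compartment mould, 60 x 150 x 50. Origin: on its underside.
- wash_bottle: bystander, not to be disturbed: white bottle with red cap, diameter 60, 150 high. Origin: on its underside.
- brush: bystander, not to be disturbed: hand brush lying flat. Origin: on its underside (mid-length).
- beaker: bystander, not to be disturbed: clear cup, diameter 68, 85 high. Origin: on its underside.
Not all that is in view belongs to the job. Of the things shaped like the stand, the green one is meant. There is more than one size of the plate; the job needs the larger.

How it is judged:
On the way, in this order (a step that is already met when the one before it is completed fails the run):
1. the plate is carried by the trowel alone, at least 20 mm above the rack's rails (contact force between plate and trowel above 0.5 N and contact force between plate and rack below 0.05 N and z of plate in the frame of rack above 0.054 m), for 0.2 s.
2. the plate lies centred on the stand's rails, clear of the trowel (x of plate in the frame of stand between -0.012 and 0.012 m and y of plate in the frame of stand between -0.015 and 0.015 m and z of plate in the frame of stand between 0.077 and 0.085 m and angle between plate's own z axis and vertical below 0.06 rad and angle between the y axis of plate and the y axis of stand, either way round below 0.2 rad and contact force between plate and stand above 0.3 N and contact force between plate and trowel below 0.05 N), for 0.2 s.
3. the trowel lies flat on the bench, let go (height (world z) of trowel below 0.012 m and angle between trowel's own z axis and vertical below 0.1 rad and contact force between each of the arm, the fingers and trowel below 0.05 N), for 0.2 s.
At the end, for the whole second after the job is handed in: The robot holds the red bar down with at least 2 N and the dial at its third notch (joint above 0.82); the plate lies flat on the stand's rails, within 12 mm across and 15 mm along the rails of the centre and within 0.2 rad of square; the trowel lies flat on the bench, not touched by the robot (all of step 2 and all of step 3 and value of joint dial above 0.82 rad and contact force between any of the fingers, the arm and dial above 2 N); the arm keeps its last pose, push and grip.
It fails at once if the gripper or arm touches the plate or pat (contact force between any of the fingers, the arm and plate above 1 N).
It fails at once if the plate is tipped (angle between plate's own z axis and vertical above 0.5 rad).
It fails at once if the dial is turned to a notch before the plate is on the stand (value of joint dial above 0.22 rad and not (horizontal distance between plate and stand below 0.03 m and z of plate in the frame of stand below 0.087 m)).
It fails at once if a bystander is disturbed (distance of any of bowl, jar, core, mould, wash_bottle, brush, beaker from where it was at the start of the episode above 0.03 m).
It also fails if it takes over 61 s, if anything falls off the work surface, if the arm or the gripper's body presses on something with over 40 N, if the wrist force passes 120 N, or if a joint passes its speed limit or range.

## Working session

There is one attempt and no reset: what is moved stays moved. The work goes in short steps, each a Python script; the robot and the scene stay as the last script left them, time stands still between calls to the robot, and variables do not carry over. Pictures are saved under pics/ and viewed, and the job is handed in when it is done.

```bash
ls; mkdir -p pics; python3 - <<'E'
from bench import r
import cv2,numpy as np
for n in ("scene","top","wrist"):
    p,d=r.snapshot(n); cv2.imwrite(f"pics/{n}0.png",p); np.save(f"pics/{n}0.npy",d)
    c=r.calibration(n); print(n,{k:np.round(v,4).tolist() for k,v in c.items()})
print(r.get_time(),r.grip_depth,r.get_tcp_pos(),np.round(r.get_ee_rot(),3).tolist(),r.get_gripper_width())
E
```

```text
pics
scene {'fx': 450.0487, 'fy': 450.0487, 'cx': 255.7749, 'cy': 186.9525, 'world_from_camera': [[0.595, 0.5504, -0.5857, 1.2734], [0.8034, -0.4267, 0.4152, -0.4639], [-0.0214, -0.7176, -0.6961, 0.9768], [0.0, 0.0, 0.0, 1.0]]}
top {'fx': 460.8488, 'fy': 460.8488, 'cx': 252.2828, 'cy': 198.5206, 'world_from_camera': [[0.019, -0.9969, 0.0769, 0.4083], [-0.9995, -0.0171, 0.0253, 0.0337], [-0.0239, -0.0774, -0.9967, 1.552], [0.0, 0.0, 0.0, 1.0]]}
wrist {'fx': 297.3186, 'fy': 297.3186, 'cx': 258.1382, 'cy': 193.5563, 'world_from_camera': [[0.4171, -0.8816, -0.2207, 0.3008], [-0.9089, -0.4051, -0.0996, -0.4946], [-0.0016, 0.2422, -0.9702, 0.384], [0.0, 0.0, 0.0, 1.0]]}
0.15 -0.0188 [ 0.23996319 -0.5221149   0.21331383] [[0.909, 0.418, -0.001], [0.418, -0.909, 0.001], [0.0, -0.001, -1.0]] 0.09062034312636633
```

View pics/scene0.png

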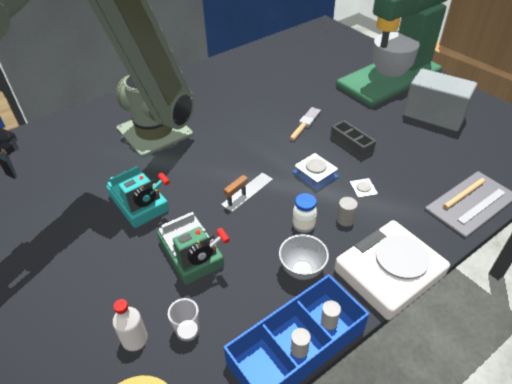

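View pics/top0.png

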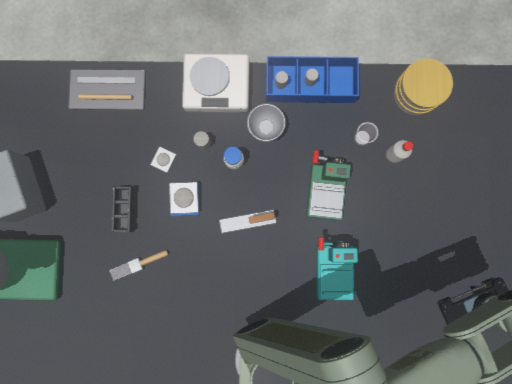

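View pics/wrist0.png

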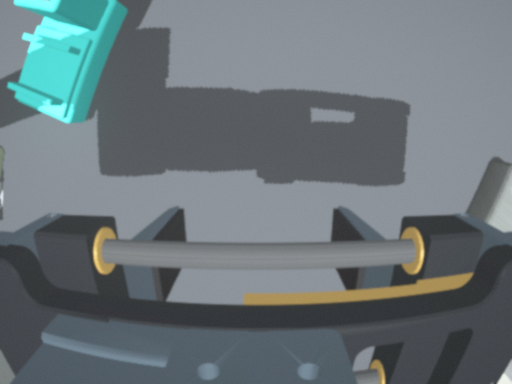

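```bash
cat > h.py <<'E'
import numpy as np,cv2
def cloud(d,c):
    v,u=np.indices(d.shape)
    X=(u-c['cx'])/c['fx']*d;Y=(v-c['cy'])/c['fy']*d
    T=np.array(c['world_from_camera'])
    P=np.stack([X,Y,d],-1)@T[:3,:3].T+T[:3,3]
    P[d==0]=np.nan
    return P
def fcloud(d,c):
    v,u=np.indices(d.shape).astype(float)
    x=(u-c['cx'])/c['fx'];y=(v-c['cy'])/c['fy'];t=np.hypot(x,y)+1e-9
    s=np.tan(np.minimum(t,1.4))/t
    T=np.array(c['world_from_camera'])
    P=np.stack([x*s*d,y*s*d,d],-1)@T[:3,:3].T+T[:3,3]
    P[d==0]=np.nan
    return P
E
python3 - <<'E'
from bench import r
import numpy as np,cv2
from h import *
p=cv2.imread("pics/top0.png");d=np.load("pics/top0.npy");P=cloud(d,r.calibration("top"))
for n,(u,v) in dict(pat=(184,198),platecorner=(175,190),small=(163,159),bench=(210,240),blade=(232,222),handle=(262,217),deck=(326,202),box=(337,170),bar=(316,158),teal=(337,280),jar=(233,157),bowl=(266,130),core=(201,139),mould=(122,208)).items(): print(n,np.round(P[v,u],4))
cv2.imwrite("pics/top0c.png",cv2.resize(p[120:310,90:390],None,fx=2.6,fy=2.6,interpolation=cv2.INTER_CUBIC))
s=cv2.imread("pics/scene0.png");cv2.imwrite("pics/scene0c.png",cv2.resize(s[90:300,90:410],None,fx=2.5,fy=2.5,interpolation=cv2.INTER_CUBIC))
E
```

```text
pat [0.5218 0.2955 0.0528]
platecorner [0.5491 0.3289 0.0377]
small [0.6564 0.3783 0.0115]
bench [3.857e-01 2.126e-01 1.000e-04]
blade [0.4475 0.1398 0.0023]
handle [0.4636 0.0389 0.0693]
deck [ 0.5163 -0.1673  0.0585]
box [ 0.6095 -0.1891  0.1415]
bar [ 0.6457 -0.1245  0.1417]
teal [ 0.2665 -0.2053  0.0502]
jar [0.6523 0.1347 0.0979]
bowl [0.7619 0.0307 0.0075]
core [0.7157 0.2432 0.0659]
mould [0.4877 0.5124 0.0086]
```

View pics/top0c.png

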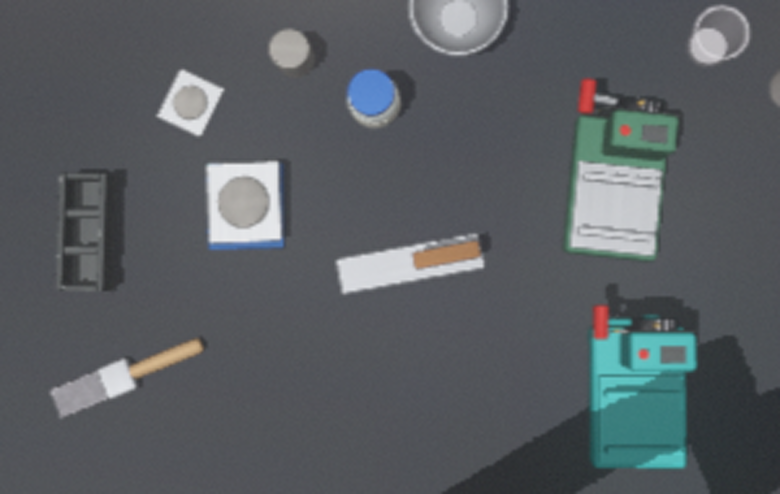

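View pics/scene0c.png

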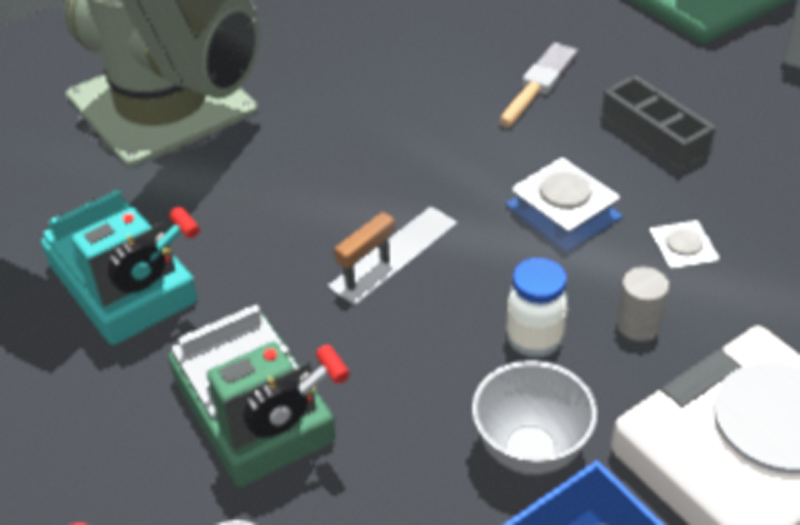

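```bash
python3 - <<'E'
from bench import r
import cv2,numpy as np
R=np.array([[0,1,0],[1,0,0],[0,0,-1.]])
for k,p in dict(stand=(0.53,-0.25,0.25),trowel=(0.45,0.0,0.22),rack=(0.52,0.215,0.22)).items():
    print(k,r.solve_ik(p,R))
    r.move_to(p,R)
    c=r.calibration("wrist");pp,d=r.snapshot("wrist")
    cv2.imwrite(f"pics/w_{k}.png",pp);np.savez(f"pics/w_{k}.npz",d=d,**c)
    print(r.get_time(),r.get_tcp_pos())
E
```

```text
stand [-4.60376567e-01  3.17583668e-01  1.47632612e+00 -4.44089210e-16
  1.34768286e+00 -4.60376567e-01]
1.6833 [ 0.52934146 -0.25106163  0.24984911]
trowel [-2.55583380e-02  1.17384024e-01  1.81835369e+00 -4.44089210e-16
  1.20585494e+00 -2.55583380e-02]
2.7667 [ 0.45102763 -0.00102062  0.22030342]
rack [ 3.71618215e-01  2.96503710e-01  1.58276748e+00 -4.44089210e-16
  1.26232146e+00  3.71618215e-01]
3.7167 [0.51997512 0.21332033 0.22000354]
```

View pics/w_stand.png

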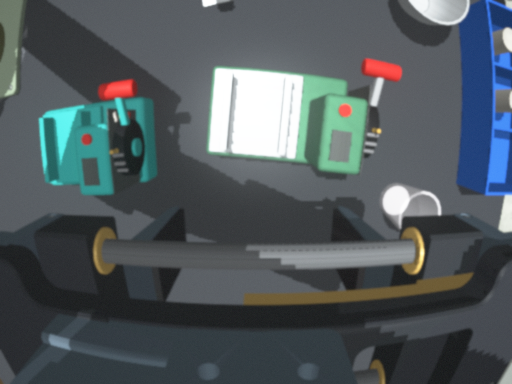

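View pics/w_trowel.png

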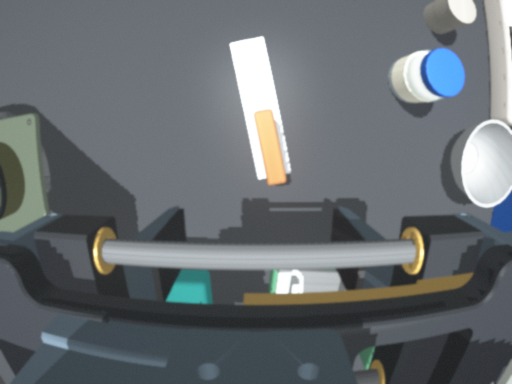

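View pics/w_rack.png

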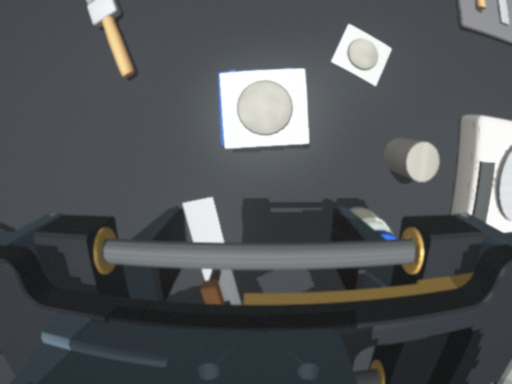

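```bash
cat > fit.py <<'E'
import numpy as np,cv2
from h import *
def load(k):
    z=np.load(f"pics/w_{k}.npz");c={q:z[q] for q in ('fx','fy','cx','cy','world_from_camera')}
    return cv2.imread(f"pics/w_{k}.png"),fcloud(z['d'],c)
def rect(pts,name):
    (c,s,a)=cv2.minAreaRect((pts[:,:2]*1000).astype(np.float32))
    print(name,len(pts),'c',np.round(c,1),'size',np.round(s,1),'ang',round(a,2),'z',np.round(np.median(pts[:,2])*1000,1),'mean',np.round(pts[:,:2].mean(0)*1000,1))
    return c,s,a
def sel(P,lo,hi,extra=None):
    v,u=np.indices(P.shape[:2])
    m=np.all((P>lo)&(P<hi),-1)&(v<208)
    if extra is not None:m&=extra
    n,l,st,_=cv2.connectedComponentsWithStats(m.astype(np.uint8))
    i=1+np.argmax(st[1:,4]); return P[l==i]
E
python3 - <<'E'
from fit import *
im,P=load('rack')
rect(sel(P,(.4,.2,.030),(.62,.4,.046)),'plate')
rect(sel(P,(.4,.2,.048),(.62,.4,.06)),'pat')
rect(sel(P,(.4,.2,.004),(.62,.4,.046)),'plate+rack')
im,P=load('trowel')
br=im.min(-1)>170
rect(sel(P,(.38,-.08,.0),(.55,.22,.007),br),'blade')
rect(sel(P,(.38,-.08,.062),(.55,.22,.08)),'handle')
im,P=load('stand')
rect(sel(P,(.4,-.3,.040),(.66,-.05,.049)),'base')
rect(sel(P,(.4,-.3,.050),(.66,-.05,.06)),'deck')
rect(sel(P,(.4,-.3,.040),(.66,-.05,.06)),'base+deck')
v,u=np.indices(P.shape[:2])
for lo,hi in ((215,252),(270,310)): rect(sel(P,(.4,-.3,.075),(.6,-.05,.088),(u>lo)&(u<hi)),'rail')
rect(sel(P,(.55,-.3,.133),(.66,-.05,.148),u<366),'box')
red=(im[...,2]>150)&(im[...,1]<80)&(u>355)
p=P[red];print('bar',len(p),np.nanmedian(p,0),np.nanmin(p,0),np.nanmax(p,0))
E
```

```text
plate 4124 c [526.3 298.7] size [100.7  95.2] ang 3.2 z 39.0 mean [526.  296.6]
pat 1913 c [526.3 296.9] size [58.  57.8] ang 0.3 z 51.4 mean [526.2 297.1]
plate+rack 4433 c [522.4 299.3] size [109.1  98.3] ang 2.05 z 38.9 mean [522.6 297.1]
blade 3502 c [453.   85.2] size [ 47.5 188.4] ang 11.66 z 2.9 mean [448.7 102.7]
handle 1480 c [462.9  38.5] size [22.  83.9] ang 11.84 z 71.6 mean [462.5  38.9]
base 2128 c [ 552.6 -176.2] size [116.3 174.5] ang 84.64 z 44.4 mean [ 568.4 -165.5]
deck 5912 c [ 525.2 -173.3] size [104.8 108.7] ang 84.87 z 54.9 mean [ 525.4 -173.4]
base+deck 8115 c [ 552.6 -176.2] size [116.3 174.5] ang 84.64 z 54.5 mean [ 537.3 -171.5]
rail 590 c [ 491.3 -170.1] size [92.   8.8] ang 84.5 z 80.8 mean [ 491.5 -170.5]
rail 584 c [ 558.9 -176.3] size [91.7  8.9] ang 84.5 z 80.9 mean [ 558.6 -176.4]
box 3435 c [ 612.3 -195. ] size [78.  48.4] ang 84.72 z 139.8 mean [ 609.6 -195.1]
bar 460 [ 0.6521673  -0.12964376  0.14140625] [ 6.30996219e-01 -1.36546501e-01 -5.27138067e-04] [ 0.73760733 -0.08955319  0.14457184]
```

```bash
python3 - <<'E'
from fit import *
im,P=load('rack')
hsv=cv2.cvtColor(im,cv2.COLOR_BGR2HSV)
blue=(hsv[...,1]>100)&(hsv[...,0]>95)&(hsv[...,0]<130)
w=(im.min(-1)>190)
p=sel(P,(.4,.2,.036),(.62,.4,.042),w);rect(p,'platewhite')
c,s,a=rect(sel(P,(.4,.2,.036),(.62,.4,.042),~blue),'plate')
b=P[blue&np.all((P>(.4,.2,.0))&(P<(.62,.4,.045)),-1)];print(len(b))
print(np.round(b[::15]*1000,1))
# line-fit edges of plate: per-row extremes
q=sel(P,(.4,.2,.036),(.62,.4,.060),(~blue))[:,:2]*1000
for th in np.arange(-4,6,.5):
    t=np.radians(th);R=np.array([[np.cos(t),np.sin(t)],[-np.sin(t),np.cos(t)]]);z=q@R.T
    e=[np.percentile(z[:,0],1),np.percentile(z[:,0],99),np.percentile(z[:,1],1),np.percentile(z[:,1],99)]
    print(th,np.round(e,1),round(e[1]-e[0],1),round(e[3]-e[2],1), np.round(R.T@[(e[0]+e[1])/2,(e[2]+e[3])/2],1))
cv2.imwrite("pics/rackc.png",cv2.resize(im[50:165,190:340],None,fx=5,fy=5,interpolation=cv2.INTER_CUBIC))
E
```

```text
platewhite 3891 c [526.3 296.9] size [100.6  90.4] ang 3.2 z 39.0 mean [526.3 296.6]
plate 3908 c [526.3 296.7] size [100.7  90.6] ang 3.57 z 39.0 mean [526.2 296.4]
164
[[486.8 344.2  33. ]
 [475.3 346.5   6.5]
 [467.6 332.2   6.5]
 [466.9 318.2   1.3]
 [468.9 307.1   7.5]
 [468.9 296.7   7.5]
 [470.1 285.    8.1]
 [471.3 276.    8.2]
 [471.2 268.2   8.2]
 [471.  261.7   7.2]
 [472.3 255.2   8.3]]
-4.0 [453.9 554.8 286.6 379. ] 101.0 92.4 [526.3 296.8]
-3.5 [457.  557.5 282.4 374.4] 100.5 91.9 [526.3 296.8]
-3.0 [460.  560.1 278.2 369.7] 100.2 91.5 [526.3 296.8]
-2.5 [462.9 562.8 273.9 365. ] 99.9 91.1 [526.3 296.8]
-2.0 [465.9 565.3 269.6 360.3] 99.4 90.6 [526.2 296.8]
-1.5 [468.6 567.9 265.3 355.5] 99.3 90.2 [526.2 296.8]
-1.0 [471.3 570.4 261.  350.8] 99.0 89.8 [526.1 296.8]
-0.5 [474.  572.9 256.6 346.2] 98.8 89.5 [526.  296.8]
0.0 [476.8 575.4 252.2 341.4] 98.6 89.2 [526.1 296.8]
0.5 [479.6 577.9 247.7 336.7] 98.2 89.0 [526.2 296.8]
1.0 [482.4 580.3 243.2 331.8] 97.9 88.6 [526.2 296.7]
1.5 [484.9 582.6 238.7 327. ] 97.7 88.3 [526.1 296.8]
2.0 [487.4 585.1 234.1 322.2] 97.7 88.1 [526.2 296.7]
2.5 [489.8 587.6 229.5 317.3] 97.7 87.8 [526.3 296.6]
3.0 [492.2 589.9 224.7 312.5] 97.7 87.8 [526.2 296.6]
3.5 [494.5 592.2 220.  307.9] 97.7 87.9 [526.2 296.6]
4.0 [496.8 594.5 215.3 303.2] 97.7 87.9 [526.2 296.6]
4.5 [499.  596.7 210.4 298.3] 97.7 87.9 [526.2 296.6]
5.0 [501.1 598.9 205.6 293.6] 97.8 87.9 [526.2 296.6]
5.5 [503.3 601.1 200.7 288.8] 97.8 88.1 [526.2 296.5]
```

View pics/rackc.png

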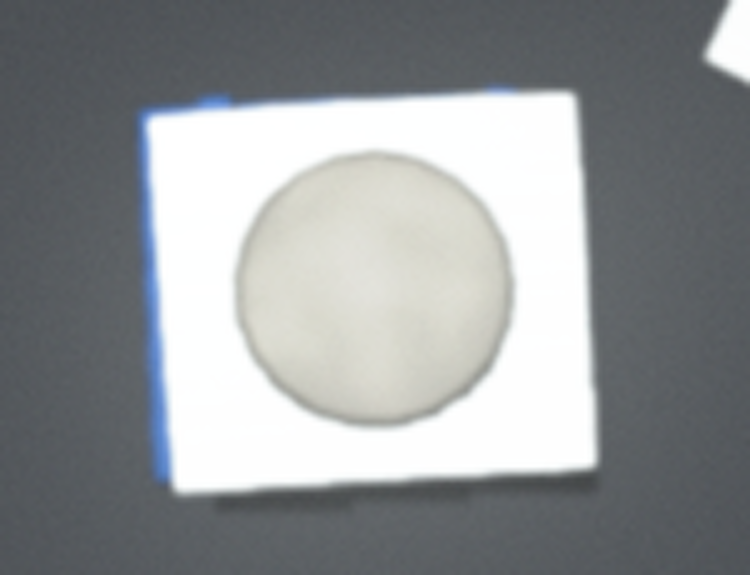

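```bash
python3 - <<'E'
from fit import *
im,P=load('rack')
hsv=cv2.cvtColor(im,cv2.COLOR_BGR2HSV)
blue=(hsv[...,1]>60)&(hsv[...,0]>95)&(hsv[...,0]<130)
for lo,hi,n in((.025,.037,'rail'),(.006,.0095,'slab')):
    m=blue&np.all((P>(.4,.2,lo))&(P<(.62,.4,hi)),-1)
    b=P[m]*1000;print(n);
    t=np.radians(3.4);R=np.array([[np.cos(t),np.sin(t)],[-np.sin(t),np.cos(t)]])
    z=(b[:,:2]-[526.3,296.8])@R.T
    o=np.argsort(z[:,1 if n=='slab' else 0]);print(np.round(np.c_[z[o],b[o,2]][::(8 if n=='slab' else 1)],1).tolist())
E
```

```text
rail
[[-37.9, 48.5, 33.4], [-37.8, 47.0, 34.9], [-36.7, 46.9, 34.7], [-36.7, 49.7, 33.0], [-36.6, 48.1, 34.9], [-35.5, 46.9, 34.3], [-35.5, 48.3, 33.4], [-35.3, 49.3, 34.7], [-34.3, 46.8, 34.3], [-34.3, 49.4, 33.2], [-34.2, 48.0, 34.5], [-33.2, 46.7, 34.0], [-33.1, 48.1, 33.4], [-33.1, 49.4, 32.6], [-32.0, 46.6, 34.0], [-32.0, 48.0, 33.0], [-31.8, 49.1, 34.0]]
slab
[[-55.6, -44.9, 7.6], [-58.2, -42.2, 6.5], [-55.1, -38.4, 7.7], [-54.9, -35.8, 8.1], [-54.7, -33.3, 7.7], [-54.4, -30.6, 8.6], [-56.9, -27.9, 8.0], [-55.4, -24.1, 7.7], [-57.6, -21.3, 9.2], [-57.6, -17.5, 6.4], [-57.2, -13.6, 8.0], [-55.6, -9.8, 7.8], [-55.3, -4.6, 7.5], [-56.3, -0.7, 7.9], [-54.7, 3.1, 8.3], [-57.1, 5.9, 8.2], [-56.8, 11.1, 7.7], [-55.2, 16.2, 7.6], [-57.6, 19.0, 7.3], [-56.0, 22.7, 8.2], [-55.5, 30.6, 7.7], [-56.5, 37.3, 7.5], [-56.1, 42.5, 7.9], [-55.8, 49.2, 7.4], [-51.7, 51.4, 8.2], [-49.2, 52.7, 6.9]]
```

```bash
cat > g.py <<'E'
from bench import r
import numpy as np,cv2
GX=0.008
def Rt(yaw):
    c,s=np.cos(yaw),np.sin(yaw); x=np.array([c,s,0]);z=np.array([0,0,-1.]);return np.stack([x,np.cross(z,x),z],1)
def tcp(o,z,yaw):  # trowel origin xy, underside z, yaw -> TCP
    return np.array([o[0]+GX*np.cos(yaw),o[1]+GX*np.sin(yaw),z+0.060+r.grip_depth])
def shot(k):
    c=r.calibration("wrist");pp,d=r.snapshot("wrist")
    cv2.imwrite(f"pics/w_{k}.png",pp);np.savez(f"pics/w_{k}.npz",d=d,**c)
def st(): print(round(r.get_time(),2),np.round(r.get_tcp_pos(),4),'F',np.round(r.get_contact_force(),2),'w',round(r.get_gripper_width(),4))
E
python3 - <<'E'
from g import *
y=np.radians(101.84);o=(.4629,.0385)
r.move_to(tcp(o,.10,y),Rt(y));st()
r.servo_line(tcp(o,0.0,y),Rt(y),speed=.12);st()
r.command_gripper(0.01);st()
r.servo_line(tcp(o,.06,y),speed=.1);r.dwell(.3);st();print(r.get_wrist_torque());shot('grasp')
E
```

```text
4.52 [0.4623 0.0461 0.1422] F [ 1.54  0.19 -0.31] w 0.0911
5.5 [0.462  0.0466 0.0417] F [-0.04 -0.34  0.14] w 0.0908
6.56 [0.4614 0.0463 0.0411] F [ 0.35 -0.27 -0.75] w 0.0218
7.61 [0.461  0.0463 0.1007] F [ 0.09  0.34 -2.09] w 0.022
[-0.00771723 -0.14919617 -0.03787925]
```

View pics/w_grasp.png

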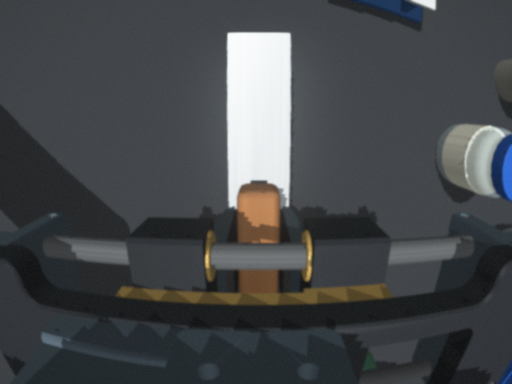

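```bash
cat > blade.py <<'E'
from fit import *
import sys
def blade(k,T,yaw):
    im,P=load(k)
    v,u=np.indices(P.shape[:2])
    m=(im.min(-1)>150)&(u>220)&(u<300)&(v<185)
    T=np.array(T);c,s=np.cos(yaw),np.sin(yaw)
    q=P[m]-T;q=q[np.all(np.isfinite(q),-1)]
    q=np.c_[q[:,0]*c+q[:,1]*s,-q[:,0]*s+q[:,1]*c,q[:,2]]
    q=q[(q[:,0]>0.02)&(q[:,0]<.18)&(abs(q[:,1])<.04)&(q[:,2]<-.02)&(q[:,2]>-.055)]
    A=np.c_[q[:,:2],np.ones(len(q))];w=np.linalg.lstsq(A,q[:,2],rcond=None)[0]
    print(len(q),'pitch slope',w[0],'roll',w[1],'z@tcp',w[2],'tip x',q[:,0].max(), 'y',np.percentile(q[:,1],[.5,99.5]))
    (cc,ss,a)=cv2.minAreaRect((q[:,:2]*1000).astype(np.float32));print(cc,ss,a)
E
python3 - <<'E'
from blade import *
blade('grasp',(.461,.0463,.1007),np.radians(101.84))
E
```

```text
9367 pitch slope 0.0003073619567130104 roll -0.0024256336788730376 z@tcp -0.038099664095500516 tip x 0.13177403605033197 y [-0.02106491  0.02264961]
(77.00300598144531, 0.9055900573730469) (44.29909133911133, 109.48585510253906) 89.91353607177734
```

```bash
cat >> g.py <<'E'
PC=np.array([.5263,.2968]);PY=np.radians(3.4)
def P2W(x,y):
    c,s=np.cos(PY),np.sin(PY);return PC+np.array([c*x-s*y,s*x+c*y])
E
python3 - <<'E'
from g import *
y=PY+np.pi/2
a=P2W(-.0002,-.200)
r.move_to(tcp(a,.06,y),Rt(y))
r.servo_line(tcp(a,.018,y),Rt(y),speed=.1);r.dwell(.2);st();shot('pre')
print(tcp(a,.018,y))
E
```

```text
8.9 [0.538  0.1052 0.06  ] F [-0.49 -0.24 -3.23] w 0.0219
[0.53748718 0.10512609 0.0592    ]
```

View pics/w_pre.png

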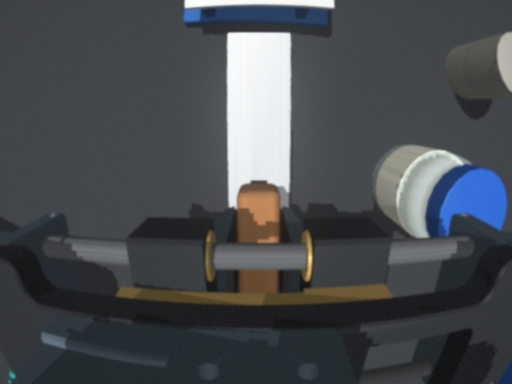

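```bash
python3 - <<'E'
from g import *
y=PY+np.pi/2
for f in (-.15,-.12,-.089):
    r.servo_line(tcp(P2W(-.0002,f),.018,y),Rt(y),speed=.08);st()
shot('ins')
E
```

```text
9.72 [0.5344 0.1551 0.0591] F [-0.04 -0.3  -2.63] w 0.0217
10.25 [0.5326 0.1854 0.0591] F [-0.12  0.05 -3.04] w 0.0221
10.79 [0.5307 0.2163 0.0591] F [ 0.12 -0.2  -2.04] w 0.0215
```

View pics/w_ins.png

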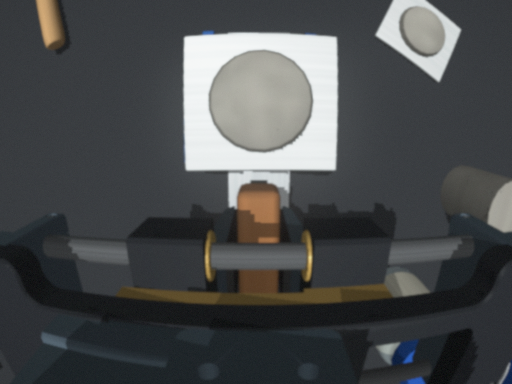

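No contact during insertion; the plate is centred over the blade (columns 184–337, blade mid ~259). Lift.

```bash
python3 - <<'E'
from g import *
y=PY+np.pi/2
a=P2W(-.0002,-.089)
for z,s in ((.036,.06),(.075,.06),(.13,.08)):
    r.servo_line(tcp(a,z,y),Rt(y),speed=s);st()
r.dwell(.4);print(r.get_wrist_torque());st();shot('lift')
E
python3 - <<'E'
from fit import *
im,P=load('lift')
w=(im.min(-1)>170)
v,u=np.indices(P.shape[:2])
q=sel(P,(.4,.2,.12),(.62,.4,.145),w&(v<185));rect(q,'plate')
A=np.c_[q[:,:2],np.ones(len(q))];print(np.linalg.lstsq(A,q[:,2],rcond=None)[0])
E
```

```text
11.29 [0.5309 0.2157 0.0775] F [-0.79  0.04 -5.  ] w 0.022
12.09 [0.5306 0.2158 0.116 ] F [-0.03  0.34 -4.63] w 0.0221
12.93 [0.5305 0.2158 0.1707] F [ 0.54 -0.   -5.35] w 0.0217
[-0.24252535 -0.09877681 -0.06422617]
13.33 [0.5308 0.2159 0.171 ] F [ 0.77  0.43 -4.36] w 0.0221
plate 12103 c [527.3 292.7] size [100.2 109.7] ang 3.44 z 137.6 mean [526.8 293.7]
[0.00162725 0.01273164 0.13252995]
```

View pics/w_lift.png

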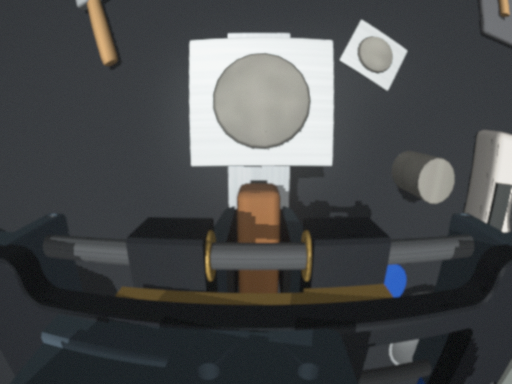

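```bash
python3 - <<'E'
from fit import *
im,P=load('lift')
w=(im.min(-1)>140)
v,u=np.indices(P.shape[:2])
q=sel(P,(.4,.2,.1355),(.62,.4,.142),w&(v<185));c,s,a=rect(q,'plate')
q2=sel(P,(.4,.2,.148),(.62,.4,.158),(v<185));c2,_,_=rect(q2,'pat')
for cc in(c,c2):
    y=np.radians(93.4);d=np.array(cc)-[530.8,215.9];print('in tool',d@[np.cos(y),np.sin(y)],d@[-np.sin(y),np.cos(y)])
E
```

```text
plate 10951 c [527.1 297.6] size [100.6  90.4] ang 3.51 z 137.7 mean [526.9 297. ]
pat 4768 c [527.6 297.2] size [53.1 52.5] ang 37.8 z 150.6 mean [527.2 297. ]
in tool 81.81684600755865 -1.159526008808618
in tool 81.38612742558696 -1.6159251293865058
```

```bash
cat >> g.py <<'E'
SY=np.radians(-5.35);SC=np.array([.5251,-.1732]);TY=SY+np.pi/2
def S2W(x,y):
    c,s=np.cos(SY),np.sin(SY);return SC+np.array([c*x-s*y,s*x+c*y])
def seat(z,dx=0,dy=0,px=.0816,py=-.0012):
    # TCP so plate centre sits at stand (dx,dy), blade underside at z
    xy=S2W(dx+py,dy-px); return np.array([xy[0],xy[1],z+.0412])
E
python3 - <<'E'
from g import *
y=PY+np.pi/2
r.servo_line(tcp(P2W(-.0002,-.089),.175,y),Rt(y),speed=.08);st()
print(seat(.1))
r.servo_line(seat(.175),Rt(TY),speed=.11);st()
r.servo_line(seat(.10),Rt(TY),speed=.06);r.dwell(.4);st();shot('over')
E
python3 - <<'E'
from fit import *
im,P=load('over')
v,u=np.indices(P.shape[:2])
w=(im.min(-1)>140)
q=sel(P,(.4,-.35,.1045),(.66,-.05,.112),w&(v<185));rect(q,'plate')
v,u=np.indices(P.shape[:2])
rect(sel(P,(.55,-.3,.133),(.66,-.05,.148)),'box')
E
```

```text
14.1 [0.5306 0.2158 0.2158] F [ 0.47  0.23 -4.12] w 0.0222
[ 0.51629689 -0.25433264  0.1412    ]
18.52 [ 0.5163 -0.2542  0.2162] F [ 0.09 -0.71 -3.92] w 0.0219
20.32 [ 0.5163 -0.2543  0.1413] F [-0.21 -0.83 -3.93] w 0.0219
plate 10965 c [ 525.1 -172.6] size [ 91.8 100.8] ang 84.91 z 108.0 mean [ 524.9 -173.8]
box 8314 c [ 619.3 -188.4] size [92.2 61.4] ang 84.61 z 139.7 mean [ 611.4 -193.8]
```

View pics/w_over.png

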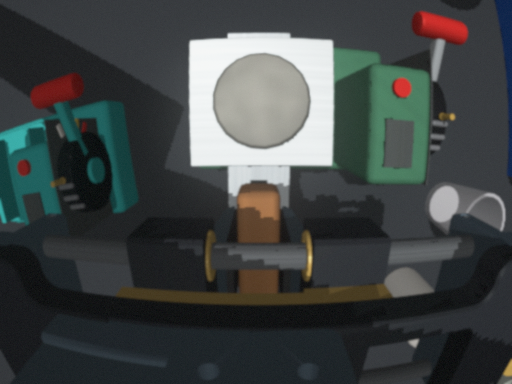

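```bash
python3 - <<'E'
from g import *
r.servo_line(seat(.083),Rt(TY),speed=.06);st()
r.servo_line(seat(.068),Rt(TY),speed=.03);r.dwell(.4);st();shot('set')
E
python3 - <<'E'
from fit import *
im,P=load('set')
v,u=np.indices(P.shape[:2])
w=(im.min(-1)>140)
q=sel(P,(.4,-.35,.0825),(.66,-.05,.092),w&(v<185));rect(q,'plate')
A=np.c_[q[:,:2],np.ones(len(q))];print(np.linalg.lstsq(A,q[:,2],rcond=None)[0])
E
```

```text
20.81 [ 0.5159 -0.2541  0.1235] F [ 0.47 -0.1  -4.23] w 0.0218
21.86 [ 0.5163 -0.2544  0.1093] F [ 0.24 -0.13 -2.78] w 0.0218
plate 12050 c [ 525.9 -173.5] size [ 90.3 100.3] ang 84.68 z 85.9 mean [ 525.6 -174.2]
[-0.00068735  0.00093413  0.08651607]
```

View pics/w_set.png

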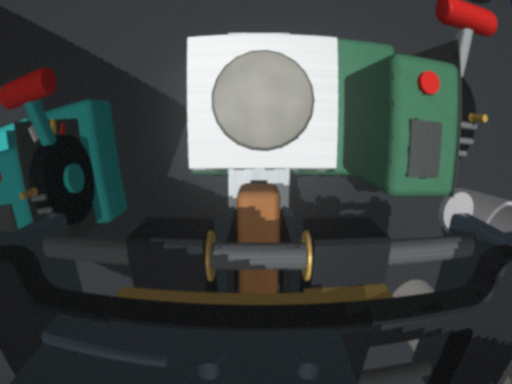

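```bash
python3 - <<'E'
from g import *
for f in (.03,.09,.140):
    r.servo_line(seat(.068,dy=-f),Rt(TY),speed=.06);st()
shot('out')
from fit import *
d=np.load("pics/top0.npy");P=cloud(d,r.calibration("top"))
for n,lo,hi in (('tall near',(.3,-.6,.05),(.85,-.24,.2)),('teal',(.1,-.35,.03),(.42,-.1,.2)),('any',(.36,-.6,.01),(.6,-.26,.3))):
    m=np.all((P>lo)&(P<hi),-1);q,l,s_,c_=cv2.connectedComponentsWithStats(m.astype(np.uint8))
    for i in range(1,q):
        if s_[i,4]>15: p=P[l==i];print(n,s_[i,4],np.round(p.min(0),3),np.round(p.max(0),3))
E
```

```text
22.56 [ 0.5133 -0.2844  0.109 ] F [ 0.13 -0.13 -2.86] w 0.0221
23.71 [ 0.5079 -0.3436  0.1092] F [ 1.04  0.8  -1.29] w 0.0221
24.69 [ 0.5032 -0.3934  0.1091] F [ 0.3   0.67 -2.72] w 0.0217
tall near 414 [ 0.819 -0.536  0.05 ] [ 0.85  -0.417  0.12 ]
tall near 198 [ 0.709 -0.327  0.05 ] [ 0.776 -0.261  0.094]
tall near 353 [ 0.658 -0.431  0.051] [ 0.717 -0.375  0.157]
tall near 62 [ 0.329 -0.252  0.114] [ 0.375 -0.241  0.145]
tall near 20 [ 0.301 -0.253  0.051] [ 0.318 -0.24   0.081]
teal 2157 [ 0.204 -0.259  0.03 ] [ 0.403 -0.133  0.153]
```

View pics/w_out.png

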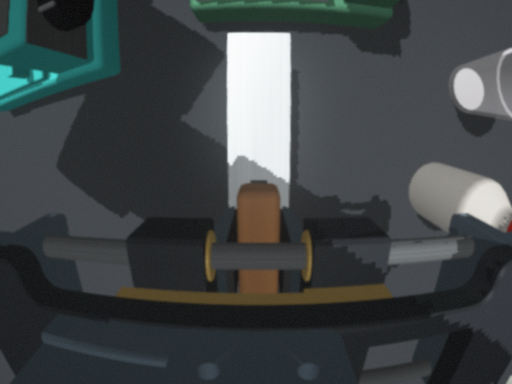

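```bash
python3 - <<'E'
from g import *
p=seat(.068,dy=-.155,dx=-.01)
r.servo_line(p,Rt(TY),speed=.08)
p[2]=.056;r.servo_line(p,Rt(TY),speed=.08)
p[2]=.0412;r.servo_line(p,Rt(TY),speed=.03);r.dwell(.3);st()
r.command_gripper(.06);st();r.dwell(.2)
p[2]=.16;r.servo_line(p,Rt(TY),speed=.15);st();shot('laid')
p,d=r.snapshot("top");cv2.imwrite("pics/top1.png",p);np.save("pics/top1.npy",d)
E
python3 - <<'E'
from fit import *
im,P=load('laid')
v,u=np.indices(P.shape[:2])
rect(sel(P,(.4,-.55,.062),(.6,-.25,.08)),'handle')
q=sel(P,(.4,-.55,-.01),(.6,-.24,.009),im.min(-1)>150);rect(q,'blade')
A=np.c_[q[:,:2],np.ones(len(q))];print(np.linalg.lstsq(A,q[:,2],rcond=None)[0])
E
```

```text
26.88 [ 0.4918 -0.4077  0.0411] F [-0.3   0.66 -2.3 ] w 0.0216
27.61 [ 0.4919 -0.4077  0.0412] F [ 0.6   0.5  -0.75] w 0.0599
28.75 [ 0.4914 -0.4073  0.1589] F [ 0.07  1.01 -0.57] w 0.0596
handle 1176 c [ 492.2 -395.9] size [44.1 21.6] ang 85.05 z 71.6 mean [ 492.5 -394.9]
blade 4745 c [ 495.8 -356.2] size [163.3  46.8] ang 84.91 z 2.9 mean [ 497.6 -339.7]
[-0.00405052 -0.00127875  0.0043581 ]
```

View pics/w_laid.png

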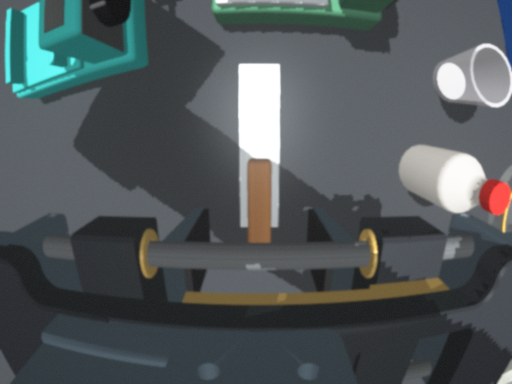

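View pics/top1.png

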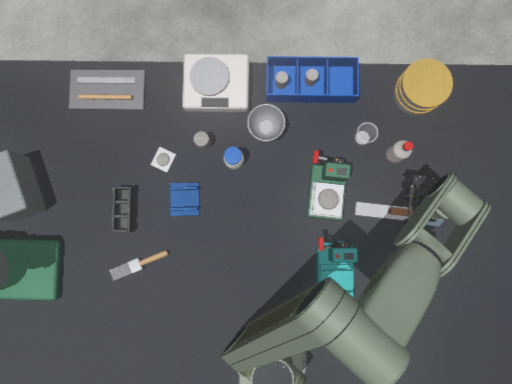

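```bash
python3 - <<'E'
from g import *
from fit import *
b=S2W(.126,.064);print(b)
r.command_gripper(0.0)
p=r.get_tcp_pos();p[2]=.24;r.servo_line(p,Rt(TY),speed=.15)
r.move_to([b[0],b[1],.24],Rt(TY));st()
p,d=r.snapshot("top");P=cloud(d,r.calibration("top"))
cv2.imwrite("pics/top2.png",p)
# plate check from top camera
w=(p.min(-1)>150)
m=np.all((P>(.44,-.25,.08))&(P<(.6,-.1,.093)),-1);rect(P[m],'plate top')
shot('bar')
r.servo_line([b[0],b[1],.155],Rt(TY),speed=.12);st()
E
```

```text
[ 0.65651843 -0.12122698]
31.76 [ 0.6561 -0.1225  0.2399] F [ 0.09 -0.21 -0.45] w 0.0002
plate top 0 c [0. 0.] size [0. 0.] ang 0.0 z nan mean [nan nan]
32.72 [ 0.6571 -0.1215  0.1559] F [-0.07 -0.43  0.98] w 0.0006
  return _methods._mean(a, axis=axis, dtype=dtype,
  ret = ret.dtype.type(ret / rcount)
fit.py:8: RuntimeWarning: Mean of empty slice.
  print(name,len(pts),'c',np.round(c,1),'size',np.round(s,1),'ang',round(a,2),'z',np.round(np.median(pts[:,2])*1000,1),'mean',np.round(pts[:,:2].mean(0)*1000,1))
  ret = um.true_divide(
```

View pics/w_bar.png

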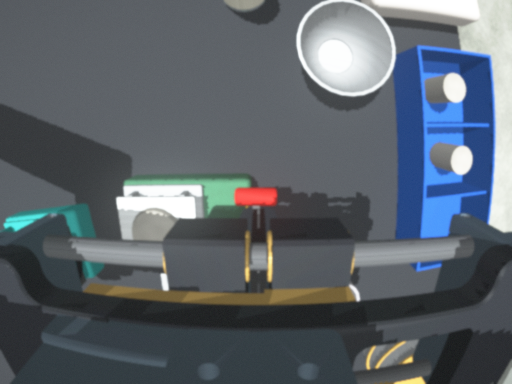

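View pics/top2.png

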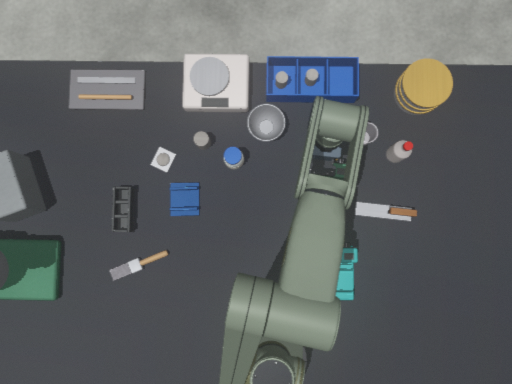

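```bash
python3 - <<'E'
from g import *
b=S2W(.126,.064)
for z in (.135,.115,.098,.089,.084,.081):
    r.servo_line([b[0],b[1],z],Rt(TY),speed=.04);st()
r.dwell(.4);st()
p,d=r.snapshot("scene");np.save("pics/scene3.npy",d);cv2.imwrite("pics/scene3.png",p)
cv2.imwrite("pics/scene3c.png",cv2.resize(p[160:320,100:320],None,fx=3.6,fy=3.6,interpolation=cv2.INTER_CUBIC))
E
```

```text
33.37 [ 0.6571 -0.1201  0.1356] F [0.16 3.57 4.69] w 0.0001
34.02 [ 0.657  -0.1208  0.1153] F [1.03 3.41 3.27] w 0.0006
34.59 [ 0.657  -0.1209  0.0984] F [1.8  3.22 5.92] w 0.0003
34.97 [ 0.6568 -0.1225  0.0893] F [1.14 0.38 4.78] w 0.0002
35.24 [ 0.657  -0.1232  0.0853] F [-0.34 -0.91 10.42] w 0.0006
35.49 [ 0.6572 -0.1233  0.0826] F [ 0.08 -1.12 11.09] w 0.0004
35.89 [ 0.6572 -0.1233  0.0827] F [-1.4  -2.01 10.62] w 0.0002
```

View pics/scene3c.png

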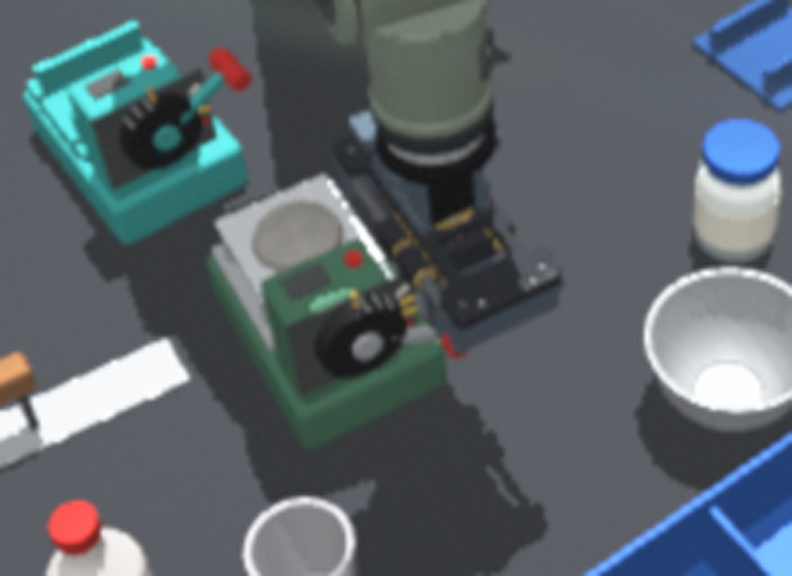

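```bash
python3 - <<'E'
from g import *
from fit import *
b=S2W(.126,.064)
r.servo_line([b[0],b[1],.0793],Rt(TY),speed=.03);r.dwell(.3);st()
p,d=r.snapshot("scene");P=cloud(d,r.calibration("scene"))
cv2.imwrite("pics/scene4c.png",cv2.resize(p[210:290,160:260],None,fx=7,fy=7,interpolation=cv2.INTER_CUBIC))
m=(p[...,2]>110)&(p[...,1]<60)&(p[...,0]<60);m&=np.all((P>(.6,-.16,.03))&(P<(.7,-.08,.15)),-1)
q=P[m]-np.r_[SC,0];c,s=np.cos(SY),np.sin(SY)
print(np.round(np.c_[q[:,0]*c+q[:,1]*s,-q[:,0]*s+q[:,1]*c,q[:,2]][::3]*1000,1).tolist())
m=np.all((P>(.44,-.26,.0825))&(P<(.6,-.1,.091)),-1)&(p.min(-1)>120);w=P[m];print(len(w),np.round(np.median(w[:,2]),4),np.round(w.min(0),3),np.round(w.max(0),3))
st()
E
```

```text
36.49 [ 0.6572 -0.1234  0.0812] F [-0.65 -1.52  9.98] w 0.0004
[[131.9, 49.9, 79.7], [135.8, 50.6, 79.4], [138.6, 48.9, 75.6], [141.3, 49.8, 69.8]]
346 0.0879 [ 0.471 -0.221  0.083] [ 0.58  -0.125  0.091]
36.54 [ 0.6573 -0.1234  0.0812] F [-1.36 -2.91 10.39] w 0.0005
```

View pics/scene4c.png

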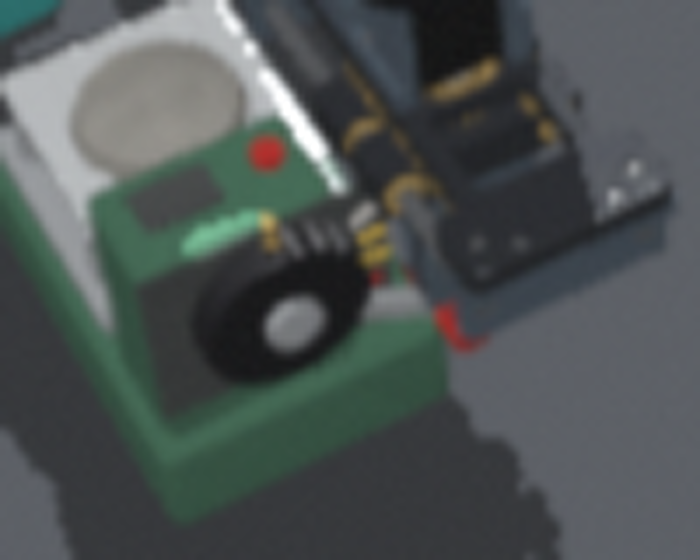

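```bash
python3 -c "
from g import *
r.sign_off();st()"
```

```text
the job is handed in; nothing more can be done
the job is handed in; nothing more can be done
```

I slid the trowel under the large plate and lifted it level off the blue rack. I set it on the green stand, laid the trowel flat behind the stand and pressed the red bar to the third notch. I handed in at about 36.5 s with the bar still held down; no verdict was reported.

What the last checks showed:
- **Plate:** about 1 mm from the seat centre and square to within about 1°, top at 86 mm, level. That was measured just before I pulled the trowel out; the arm then blocked the top camera, so that later check returned no data. The final scene picture still showed the plate on the rails at about the same height.
- **Trowel:** flat on the bench (blade top 2.9 mm, handle top 71.6 mm) and let go.
- **Dial:** fingertips at 81 mm, which puts the dial at about 0.92 rad. They were pushing with a steady 10 N or so. The red bar showed at about 74 mm height in the camera depth, where the third notch should be.
- **Bystanders:** they looked unmoved in the top pictures taken after the trowel was laid and before pressing; I made no measured check of them at the end.

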